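# Stand the soldering iron in the socket that gives way

### The arm

A 6-joint arm with a two-finger parallel gripper is mounted at the origin on a cart in front of the work surface, level with it; the furniture and walls round the work are solid. World frame = base frame: x ahead of the robot, y to its left, z up, the work surface at z = 0. Lengths are in m, angles in rad, forces in N, time in s.
With the tool pointing down it reaches from about 0.3 to 0.875 m from the base axis. Payload 6.4 kg.
Tool frame: the origin (TCP) lies on the centre line of the jaws, within the pads' length; the fingertips stand 25 mm ahead of it and the grasp point (between the pads) lies 6 mm ahead of it; z points along the fingers, y is the line along which they close (so a half turn about z gives the same grasp; the last joint's range is limited). The gripper opens to 85 mm and grips with 20 to 120 N. Pads are 22 mm wide; open, the fingers measure 114 mm over their backs; the gripper's body (76 mm by 85 mm) begins 54 mm behind the grasp point. The pads swing forward as they close: fully open they stand 13 mm farther back than shut.
Start: joints at [0.956, 0.181, 1.607, -0, 1.354, -0.206], TCP at [0.229, 0.528, 0.256] pointing down, gripper open.
Joint ranges: [-2.99, 2.99], [-0.89, 2.07], [0.3, 2.58], [-1.14, 4.28], [0, 2.63], [-3.12, 3.12]. Speed limits (rad/s): [2.57, 2.57, 3.01, 3.14, 3.14, 3.14].

### API

Orientations are given as a unit quaternion [w, x, y, z].
In Python, from bench import get_obs, camera, hand_in, spot_in gives the robot as it stands.
- The arm moves only by the shell command python3 -m jog 'ROWS'. ROWS is JSON, one flat list of numbers, 7 for each row, row after row: the shift along the tool's x, y, z in m, then the turn, a rotation vector about the tool's x, y, z in rad, then the closure, from 0 (fully open) to 1 (shut). A call has 1 to 20 rows; each row is the pose to reach, as a shift and turn from the pose commanded when the call began, along the tool's axes at that moment; what a row does not reach only later rows make up. A row lasts 1/8 s, in which the tool goes at most 62.5 mm and 10.7 degrees, less where a joint would pass 70% of its speed; a pose out of reach is approached as far as the arm can. A call with a gripper value outside its range is refused whole. The fingers move at their own pace and stop on an object; the grip force is fixed at half the most. Time passes only in rows, so rows that repeat a pose let the fingers close. It gives the time, the measured TCP pose, the force, the opening and the grip force at its end, in the units of the state.
- get_obs(): the state, without advancing time (a new reading comes with each control period).
- camera(name): name is "side" or "top" or "wrist"; returns a dict with "frame" (420x560x3 uint8, red, green, blue), "mtx" (3x3 intrinsics, pixels), "extrinsics" (4x4, takes a point from camera to world coordinates). Camera axes: x right, y up, looking along -z (the intrinsics and any distortion apply to the point x, -y, -z); pixel columns grow to the right and rows downward; lengths in m; the calibration is good to about 2 mm. The wrist camera is an equidistant fisheye: a pixel r from the principal point sees the ray r / f radians off the axis. A picture is of the moment at which its call begins. There is no depth.
- hand_in(): hands the job in; it is judged then, once.
Trained networks look in a picture, given as the dict that the camera call returned (one of the last four; its "shot" number tells which), for a name from the list of things; names that differ only in an ending like _2 or _b are one class to them, and where a whole thing is asked for, a point or a joint stands for the part that bears it (a point fixed in the world has none). Each returns a list of dicts, best first, with "confidence" (0 to 1); they miss things now and then, are a little off and sometimes report something else, mostly with a low value. They report only what shows in the picture. A call takes as long as a camera call.
- spot_in(picture, name): "xyz" ([x, y, z] in m, in world coordinates, good to about 4 mm: the middle of the surface that is visible of it).
The state is a dict: "time_s": time; "q": joint angles; "dq": joint speeds; "joint_efforts": joint torques, N m; "eef_pos": TCP position; "eef_rot": TCP orientation; "wrist_force": force on the tool from outside, world axes, zero at the start; "torque": the same for the moment, N m; "opening": opening from 0.0 (shut) to 1.0 (fully open); "grasp_force": force on a finger pad.
Only numpy, scipy, OpenCV 4.12 (cv2) and the standard library are available. Lean on these libraries where they do the work, as an engineer would, in place of code of your own. Each camera call takes 0.05 s, during which the arm holds its last target. There are 200 camera calls.

### The job

Stand the cold soldering iron upright, tip down, in the three-socket tool holder and push it fully home. Only one socket's inner stop slides down when the tip presses on it; the other two are jammed and look the same, so find the good one by feel. Leave the marker and the tape roll where they lie.

Things in the scene. Friction and masses are not known exactly. Their poses are not given: they have to be found in the camera images.
- iron: cold pencil soldering iron, 180 mm long, 85 g, lying on the table. Origin: middle of its length, at its underside (10 mm below the long axis). +y runs from tip to handle end, z is up as it lies. Handle y = -10 to +90 mm, 20 mm thick, soft grip 20 mm wide at y = +3 to +45 mm; slim front part y = -90 to -10 mm, to be treated as a rod 12.4 mm thick.
- iron_tip (a point): front end of the iron's tip, on its long axis (90 mm from the origin along -y, 10 mm up); same axes as the iron
- iron_grip (a point): middle of the soft grip, on the long axis, 114 mm behind the tip end: the place to grasp, 20 mm across; same axes as the iron
- holder: tool holder screwed to the table: grey block 52 x 156 mm, top face 76 mm above the table, on a dark flange 86 x 176 x 6 mm, three equal sockets in a row along its y axis, 48 mm apart. Origin: centre of its underside, z up. Sockets: 17 mm bores, 2 mm chamfer; 25 mm below each mouth lies a dark round tip stop.
- socket_0 (a point): centre of the mouth of the socket at the holder's +y end, in the top face, z up. In one of the three sockets, not always the same, the stop slides 30 mm down when pushed with about 7 N and stays there, so that the tip ends 55 mm below the mouth (21 mm above the holder's underside); in the other two it is jammed.
- socket_1 (a point): centre of the mouth of the middle socket, in the top face; z up
- socket_2 (a point): centre of the mouth of the socket at the holder's -y end, in the top face; z up
- marker: bystander: white and blue marker pen, 135 mm long, 17 mm thick, lying on the table behind the work; origin at the middle of its underside, y along its length
- tape_roll: bystander: roll of dark tape, 58 mm across, 19 mm high, lying flat behind the work; origin at the centre of its underside

How it is judged:
At the end, for the whole second after the job is handed in: The iron stands tip down in one of the holder's sockets: its tip within 6 mm of that socket's axis and less than 27 mm above the holder's underside (the stop pushed down to within 6 mm of its end), its long axis within 0.15 rad of upright, and at rest (below 0.04 m/s) ((horizontal distance between iron_tip and socket_0 below 0.006 m or horizontal distance between iron_tip and socket_1 below 0.006 m or horizontal distance between iron_tip and socket_2 below 0.006 m) and z of iron_tip in the frame of holder below 0.027 m and angle between iron's own y axis and vertical below 0.15 rad and linear speed of iron below 0.04 m/s); the robot touches nothing.
It fails at once if the marker is moved by more than 40 mm (distance of marker from where it was at the start of the episode above 0.04 m).
It fails at once if the tape roll is moved by more than 40 mm (distance of tape_roll from where it was at the start of the episode above 0.04 m).
It also fails if it takes over 64 s, if anything falls off the work surface, if the arm or the gripper's body presses on something with over 40 N, if the wrist force passes 120 N, or if a joint passes its speed limit or range.

## Working session

There is one attempt and no reset: what is moved stays moved. The work goes in short steps, Python scripts to look and compute and a shell command to move; the robot and the scene stay as the last step left them, time stands still between calls to the robot, and variables do not carry over. Pictures are saved under pics/ and viewed, at most 10 in all, crops included, and the job is handed in when it is done.

```bash
mkdir -p pics
cat > h.py <<'E'
import numpy as np, cv2
from bench import get_obs, camera, hand_in, spot_in
def save(p,n): cv2.imwrite(f'pics/{n}.png', p['frame'][:,:,::-1])
def ray(p,u,v):
    K=np.array(p['mtx']);E=np.array(p['extrinsics'])
    d=np.array([(u-K[0,2])/K[0,0],-(v-K[1,2])/K[1,1],-1]);return E[:3,3],E[:3,:3]@d
def at_z(p,u,v,z):
    o,d=ray(p,u,v);return o+d*(z-o[2])/d[2]
def proj(p,X):
    K=np.array(p['mtx']);E=np.array(p['extrinsics'])
    c=E[:3,:3].T@(np.array(X)-E[:3,3]);return K[0,2]+K[0,0]*c[0]/-c[2],K[1,2]+K[1,1]*c[1]/c[2]
E
python3 - <<'E'
from h import *
np.set_printoptions(precision=3,suppress=True)
s=get_obs();print(s['time_s'],s['eef_pos'],s['eef_rot'],s['opening'],s['wrist_force'])
for n in ['top','side']:
    p=camera(n);save(p,n+'1');print(n,np.array(p['extrinsics']),p['mtx'])
    for k in ['iron','iron_tip','iron_grip','holder','socket_0','marker','tape_roll']:
        try: print(k,[(np.round(d['xyz'],3),round(d['confidence'],2)) for d in spot_in(p,k)[:4]])
        except Exception as e: print(k,e)
E
```

```text
0.0 [0.228 0.527 0.255] [-0.     0.203  0.979 -0.001] 1.0036515820171685 [-0.447 -0.657 -1.022]
top [[-0.012  0.996 -0.087  0.532]
 [-1.    -0.012 -0.006 -0.022]
 [-0.007  0.087  0.996  1.212]
 [ 0.     0.     0.     1.   ]] [[467.54   0.   281.87]
 [  0.   467.54 209.26]
 [  0.     0.     1.  ]]
iron [(array([0.521, 0.204, 0.017]), 0.66)]
iron_tip [(array([0.521, 0.203, 0.019]), 0.69)]
iron_grip [(array([0.524, 0.199, 0.02 ]), 0.55)]
holder [(array([ 0.538, -0.189,  0.076]), 0.78)]
socket_0 [(array([ 0.539, -0.189,  0.071]), 0.61)]
marker [(array([ 0.74 , -0.145,  0.011]), 0.87)]
tape_roll [(array([0.776, 0.012, 0.018]), 0.63)]
side [[-0.997  0.052 -0.049  0.595]
 [-0.07  -0.617  0.784  0.745]
 [ 0.01   0.785  0.619  0.664]
 [ 0.     0.     0.     1.   ]] [[442.819   0.    276.988]
 [  0.    442.819 216.793]
 [  0.      0.      1.   ]]
iron [(array([0.522, 0.216, 0.021]), 0.56)]
iron_tip [(array([0.52 , 0.217, 0.019]), 0.85)]
iron_grip [(array([0.517, 0.214, 0.016]), 0.62), (array([0.773, 0.019, 0.016]), 0.57)]
holder [(array([ 0.549, -0.145,  0.053]), 0.74)]
socket_0 [(array([ 0.549, -0.146,  0.052]), 0.64)]
marker [(array([ 0.737, -0.136,  0.022]), 0.67)]
tape_roll [(array([0.772, 0.019, 0.017]), 0.57)]
```

View pics/top1.png

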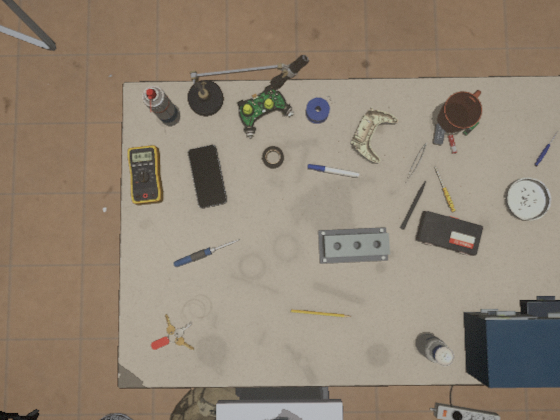

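View pics/side1.png

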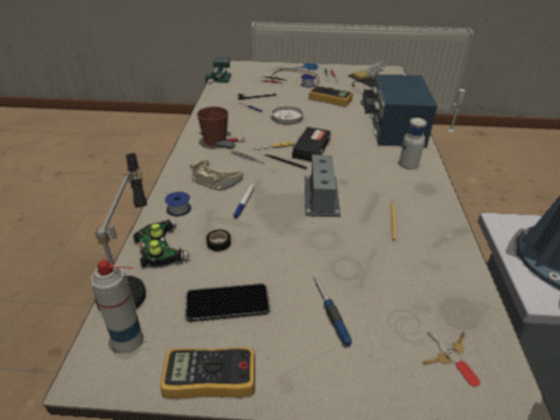

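The top view shows the iron with its handle end at about (175,264) and its tip at (239,240). The holder sockets are at (337,246), (357,245) and (377,244), and the marker and tape lie behind at (333,171) and (273,157). I'll zoom in to measure the iron and sockets.

Run:
```python
from h import *
a=cv2.imread('pics/top1.png');b=cv2.imread('pics/side1.png')
r=lambda im,x,y,w,h,s:cv2.resize(im[y:y+h,x:x+w],None,fx=s,fy=s,interpolation=cv2.INTER_CUBIC)
t=np.zeros((600,800,3),np.uint8)
t[:300,:400]=r(a,165,205,80,60,5); t[:300,400:]=r(a,315,215,80,60,5)
t[300:,:400]=r(b,295,270,80,60,5)[:300]; t[300:,400:]=r(b,285,150,80,60,5)
cv2.imwrite('pics/crop1.png',t)
```

```text
(no output)
```

View pics/crop1.png

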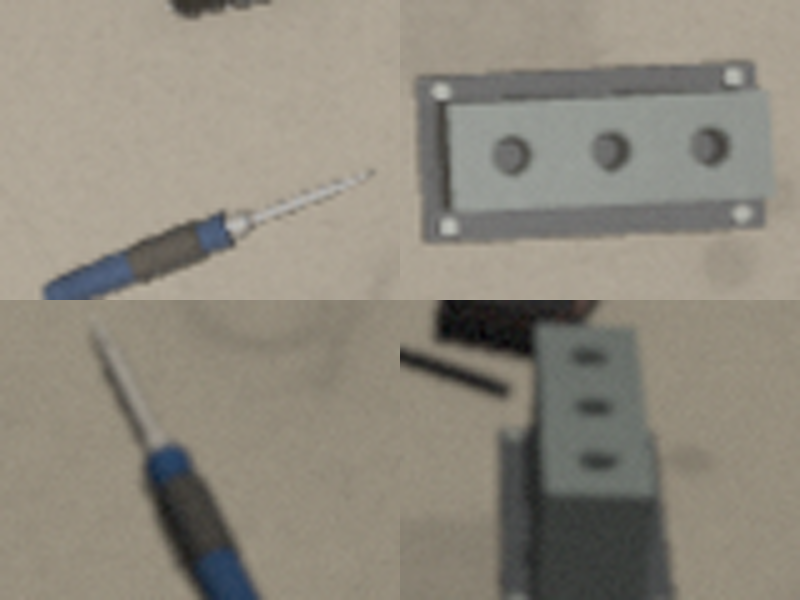

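The zoom shows the tip at top (239.6,239.4) and side (314.4,276), and the grip middle at top (198.4,255.2) and side (333,313). The three socket mouths are clear in both views.

```bash
cat > m.py <<'E'
from h import *
np.set_printoptions(precision=4,suppress=True)
p=camera('top');q=camera('side')
for n,a,b,z in [('tip',(239.3,239.1),(314.1,275.7),.01),('grip',(198.1,254.9),(332.7,312.7),.012),
  ('s0',(336.9,245.7),(324.7,181.9),.076),('s1',(356.7,244.7),(323.5,171.1),.076),('s2',(376.7,243.9),(322.5,161.1),.076)]:
    A=at_z(p,*a,z);B=at_z(q,*b,z);print(n,A,B,(A+B)/2)
w=camera('wrist');save(w,'w1');print(np.array(w['extrinsics']),w['mtx'],get_obs()['time_s'])
E
python3 m.py
```

```text
tip [0.5614 0.0958 0.01  ] [0.5579 0.1046 0.01  ] [0.5597 0.1002 0.01  ]
grip [0.5222 0.2012 0.012 ] [0.5229 0.1995 0.012 ] [0.5226 0.2004 0.012 ]
s0 [ 0.541  -0.1471  0.076 ] [ 0.5379 -0.1431  0.076 ] [ 0.5395 -0.1451  0.076 ]
s1 [ 0.5429 -0.195   0.076 ] [ 0.5402 -0.191   0.076 ] [ 0.5416 -0.193   0.076 ]
s2 [ 0.5442 -0.2434  0.076 ] [ 0.5422 -0.2385  0.076 ] [ 0.5432 -0.2409  0.076 ]
[[ 0.3977 -0.8725 -0.284   0.1546]
 [ 0.9175  0.3781  0.1232  0.5579]
 [-0.0001 -0.3096  0.9509  0.3747]
 [ 0.      0.      0.      1.    ]] [[325.1923   0.     280.6674]
 [  0.     325.1923 204.1424]
 [  0.       0.       1.    ]] 0.95
```

```bash
cat >> h.py <<'E'
from scipy.spatial.transform import Rotation as Ro
def pose():
    s=get_obs();return np.array(s['eef_pos']),Ro.from_quat(np.array(s['eef_rot'])[[1,2,3,0]])
def rel(P,Rt):
    p,R=pose();return np.round(R.inv().apply(np.array(P)-p),4),np.round((R.inv()*Rt).as_rotvec(),3)
def lying(az,a):  # tool x along azimuth az (deg), tool z down, then tilted -a about y
    c,s=np.cos(np.radians(az)),np.sin(np.radians(az))
    return Ro.from_matrix(np.array([[c,s,0],[s,-c,0],[0,0,-1]]))*Ro.from_euler('y',-a,degrees=True)
E
python3 - <<'E'
from h import *
print(rel([.521,.205,.13],lying(110.4,15)))
E
```

```text
(array([-0.3966, -0.1798,  0.1263]), array([ 0.105, -0.247,  0.801]))
```

```bash
python3 -m jog '[-0.2,-0.09,0.03,0.05,-0.12,0.4,0, -0.397,-0.18,0.126,0.105,-0.247,0.801,0, -0.397,-0.18,0.126,0.105,-0.247,0.801,0, -0.397,-0.18,0.126,0.105,-0.247,0.801,0, -0.397,-0.18,0.126,0.105,-0.247,0.801,0, -0.397,-0.18,0.126,0.105,-0.247,0.801,0, -0.397,-0.18,0.126,0.105,-0.247,0.801,0, -0.397,-0.18,0.126,0.105,-0.247,0.801,0, -0.397,-0.18,0.126,0.105,-0.247,0.801,0, -0.397,-0.18,0.126,0.105,-0.247,0.801,0]'
python3 - <<'E'
from h import *
np.set_printoptions(precision=4,suppress=True)
s=get_obs();print(np.array(s['q']),s['time_s'])
w=camera('wrist');save(w,'w2')
for k in ['iron','iron_grip','iron_tip']:print(k,[(np.round(d['xyz'],3),round(d['confidence'],2)) for d in spot_in(w,k)[:3]])
print(rel([.521,.205,.0285],lying(110.4,15)))
E
```

```text
time_s: 2.2
eef_pos: [0.5207, 0.2059, 0.1307]
eef_rot: [0.107, 0.565, 0.815, -0.074]
wrist_force: [-1.4, -0.4, 0.7]
opening: 1.004
grasp_force: 0.0
[ 0.3012  0.3202  1.7334 -0.2945  1.0905  0.081 ] 2.2
iron [(array([0.513, 0.219, 0.018]), 0.58)]
iron_grip []
iron_tip [(array([0.515, 0.215, 0.019]), 0.65)]
(array([ 0.0255, -0.0003,  0.0991]), array([ 0.002, -0.001,  0.002]))
```

View pics/w2.png

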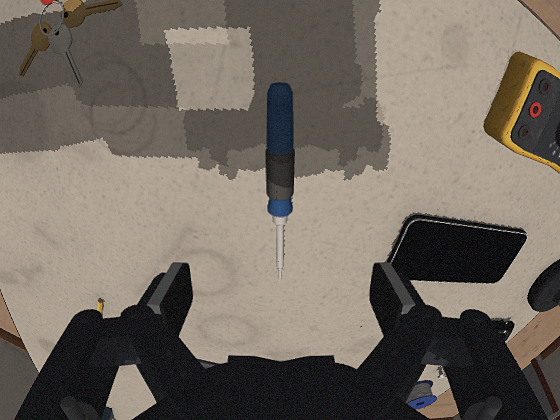

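The wrist view shows the iron vertical at column 280, centred between the jaws (fingers at 180 and 382). The grip middle is at about (280,174) and the tip at (280,278).

```bash
cat >> h.py <<'E'
def wz(w,u,v,z):
    K=np.array(w['mtx']);E=np.array(w['extrinsics']);a=np.array([(u-K[0,2])/K[0,0],(v-K[1,2])/K[1,1]]);r=np.linalg.norm(a)
    d=np.array([a[0]/r*np.sin(r),-a[1]/r*np.sin(r),-np.cos(r)]);d=E[:3,:3]@d;return E[:3,3]+d*(z-E[2,3])/d[2]
E
python3 - <<'E'
from h import *
w=camera('wrist')
print(wz(w,280,174,.018),wz(w,280,151,.018),wz(w,280,198,.018),wz(w,280,279,.01),wz(w,281,84,.012))
E
```

```text
[0.51987373 0.20311803 0.018     ] [0.51357494 0.21999669 0.018     ] [0.52696538 0.18410966 0.018     ] [0.56018539 0.09499918 0.01      ] [0.4981174  0.26324727 0.012     ]
```

```bash
python3 -m jog '[0.010,0,0.035,0,0,0,0.3, 0.019,0,0.07,0,0,0,0.4, 0.0245,0,0.09,0,0,0,0.5, 0.0275,0,0.0995,0,0,0,0.5, 0.0275,0,0.0995,0,0,0,0.5]'
python3 -m jog '[0,0,0,0,0,0,1, 0,0,0,0,0,0,1, 0,0,0,0,0,0,1, 0,0,0,0,0,0,1, 0,0,0,0,0,0,1]'
```

```text
time_s: 3.08
eef_pos: [0.521, 0.2056, 0.027]
eef_rot: [0.107, 0.566, 0.814, -0.074]
wrist_force: [-0.4, 0.5, -0.1]
opening: 0.5
grasp_force: 0.0
time_s: 3.7
eef_pos: [0.5222, 0.2059, 0.0285]
eef_rot: [0.108, 0.566, 0.814, -0.073]
wrist_force: [-0.9, 1.1, 6.7]
opening: 0.229
grasp_force: 60.9
```

```bash
python3 -m jog '[-0.0115,0,-0.043,0,0,0,1, -0.026,0,-0.097,0,0,0,1, -0.039,0,-0.145,0,0,0,1, -0.052,0,-0.193,0,0.17,0,1, -0.06,0,-0.21,0,0.34,0,1, -0.06,0,-0.21,0,0.51,0,1, -0.06,0,-0.21,0,0.68,0,1, -0.06,0,-0.21,0,0.85,0,1, -0.06,0,-0.21,0,1.02,0,1, -0.06,0,-0.21,0,1.19,0,1, -0.06,0,-0.21,0,1.36,0,1, -0.06,0,-0.21,0,1.5708,0,1, -0.06,0,-0.21,0,1.5708,0,1, -0.06,0,-0.21,0,1.5708,0,1]'
python3 - <<'E'
from h import *
np.set_printoptions(precision=3,suppress=True)
s=get_obs();print(np.array(s['q']));p,R=pose();print(R.as_matrix())
t=camera('top');save(t,'t3');q=camera('side');save(q,'s3')
# upright target: iron up = x' direction; yaw about vertical
for yaw in (-20,-35): print(yaw,rel([.54,-.10,.25],Ro.from_euler('z',yaw,degrees=True)*lying(110.4,15)*Ro.from_euler('y',90,degrees=True)))
a=cv2.imread('pics/t3.png');b=cv2.imread('pics/s3.png')
cv2.imwrite('pics/ts3.png',cv2.resize(np.hstack([a[120:400,120:440],b[60:340,180:500]]),(800,350)))
E
```

```text
time_s: 5.45
eef_pos: [0.5223, 0.202, 0.2453]
eef_rot: [-0.499, 0.453, 0.652, 0.347]
wrist_force: [0.3, 0.2, -0.7]
opening: 0.233
grasp_force: 60.0
[-0.292  0.57   1.599  0.955  1.912 -0.797]
[[-0.091  0.937 -0.337]
 [ 0.245  0.349  0.905]
 [ 0.965 -0.    -0.261]]
-20 (array([-0.072, -0.089, -0.28 ]), array([-0.338,  0.003,  0.094]))
-35 (array([-0.072, -0.089, -0.28 ]), array([-0.59 ,  0.002,  0.162]))
```

View pics/ts3.png

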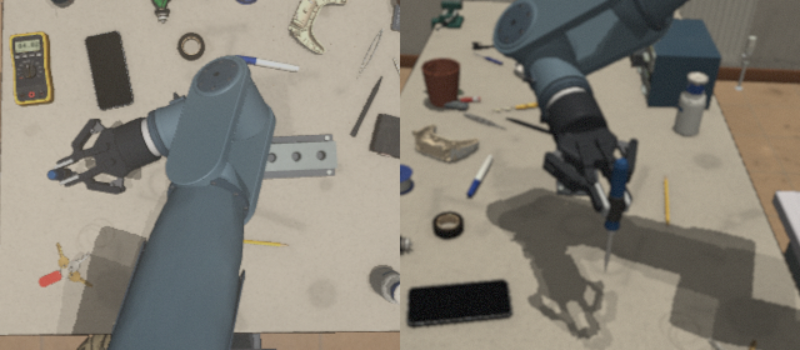

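Both views show the iron held upright, tip down, with the hand reaching towards +y. The tip is at about (345,276) in the side view. I'll check where the tip sits in the tool frame, then go over socket 0.

```bash
cat >> h.py <<'E'
R0=lying(110.4,15);TIP=R0.inv().apply(np.array([.5605,.0955,.010])-np.array([.5222,.2059,.0285]))
AX=R0.inv().apply([-.3486,.9373,0])
def tip():
    p,R=pose();return p+R.apply(TIP),R.apply(AX)
def over(S,az=90,tip_=None):
    Rt=lying(az,15)*Ro.from_euler('y',90,degrees=True)
    return rel(np.array(S)-Rt.apply(TIP if tip_ is None else tip_),Rt)
E
python3 - <<'E'
from h import *
t,a=tip();print('TIP',TIP,AX,'tip',t,'axis',a)
q=camera('side');print('side proj tip',proj(q,t),'end',proj(q,t+.18*a),'vertical end',proj(q,t+[0,0,.18]))
print(over([.5405,-.145,.115]),over([.5405,-.145,.095]))
c=q['frame'][130:300,300:400,::-1];cv2.imwrite('pics/s4.png',cv2.resize(c,None,fx=3.5,fy=3.5,interpolation=cv2.INTER_CUBIC))
E
```

```text
TIP [-0.10805733 -0.00258445  0.04810648] [ 9.65951544e-01 -1.99215821e-05 -2.58825936e-01] tip [0.51406901 0.21851656 0.12966782] axis [-0.00350432  0.00224941  1.00001795]
side proj tip (np.float64(344.5416529959531), np.float64(276.1169552479909)) end (np.float64(358.30794887990953), np.float64(187.17726773691672)) vertical end (np.float64(357.8389537926373), np.float64(186.99629975940422))
(array([-0.1058, -0.1088, -0.3339]), array([-0.344,  0.003,  0.096])) (array([-0.1251, -0.1089, -0.3287]), array([-0.344,  0.003,  0.096]))
```

View pics/s4.png

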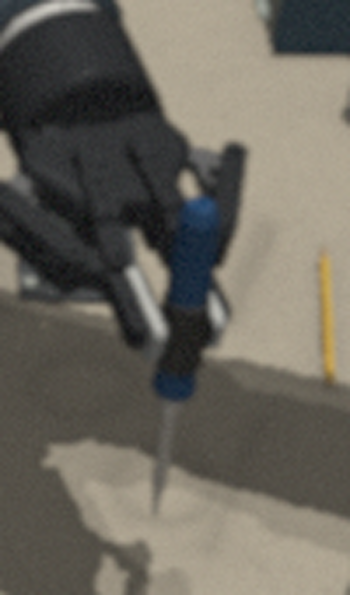

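```bash
python3 -m jog '[-0.015,-0.015,-0.045,-0.1,0,0.03,1, -0.03,-0.03,-0.1,-0.2,0.001,0.06,1, -0.045,-0.045,-0.15,-0.344,0.003,0.096,1, -0.062,-0.06,-0.2,-0.344,0.003,0.096,1, -0.08,-0.08,-0.25,-0.344,0.003,0.096,1, -0.11,-0.1,-0.31,-0.344,0.003,0.096,1, -0.125,-0.109,-0.329,-0.344,0.003,0.096,1, -0.125,-0.109,-0.329,-0.344,0.003,0.096,1, -0.125,-0.109,-0.329,-0.344,0.003,0.096,1]'
python3 - <<'E'
from h import *
np.set_printoptions(precision=4,suppress=True)
print(np.array(get_obs()['q']))
t,a=tip();print('tip',t,'axis',a)
q=camera('side');print('side proj tip',proj(q,t),'s0 under tip',proj(q,[t[0],t[1],.076]))
w=camera('top');print('top proj tip',proj(w,t));
A=cv2.resize(q['frame'][90:230,280:380,::-1],None,fx=4,fy=4,interpolation=cv2.INTER_CUBIC)
B=cv2.resize(w['frame'][190:330,290:390,::-1],None,fx=4,fy=4,interpolation=cv2.INTER_CUBIC)
cv2.imwrite('pics/c5.png',np.hstack([A,B]))
E
```

```text
time_s: 6.72
eef_pos: [0.5425, -0.1633, 0.2105]
eef_rot: [-0.432, 0.561, 0.56, 0.43]
wrist_force: [0.5, 0.6, -0.5]
opening: 0.227
grasp_force: 60.1
[-0.8575  0.7606  1.3676  0.8066  2.0767 -0.8807]
tip [ 0.5396 -0.1446  0.0937] axis [ 0.0033 -0.0016  1.    ]
side proj tip (np.float64(324.5883624486981), np.float64(175.26075354318252)) s0 under tip (np.float64(324.01867133958115), np.float64(181.51187056309806))
top proj tip (np.float64(336.71393102160096), np.float64(246.26146033715864))
```

View pics/c5.png

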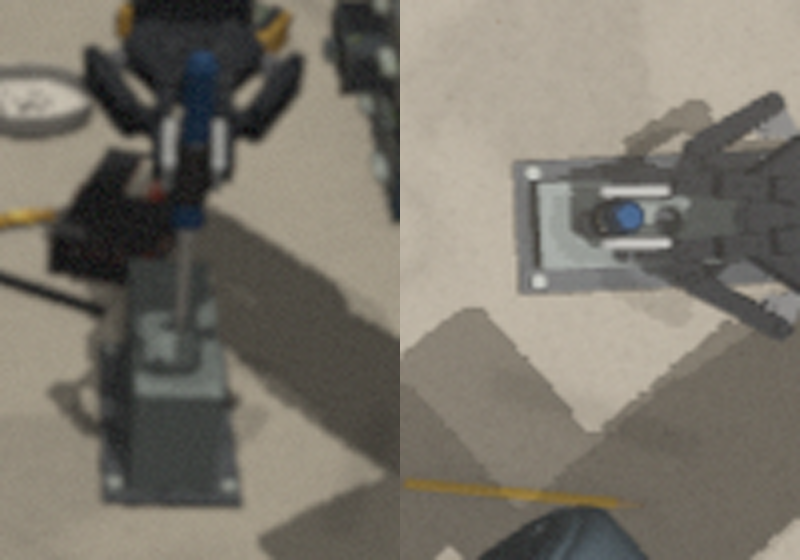

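The side view shows the tip at (324.5,175), directly above the socket 0 mouth at (324.7,182). The remaining offset is about 1 mm, so I'll go down and feel.

```bash
python3 -m jog '[-0.0097,0,0.0026,0,0,0,1, -0.019,0,0.005,0,0,0,1, -0.027,0,0.0073,0,0,0,1, -0.036,0,0.0097,0,0,0,1, -0.036,0,0.0097,0,0,0,1]'
python3 -m jog '[-0.003,0,0.0008,0,0,0,1, -0.006,0,0.0016,0,0,0,1, -0.009,0,0.0024,0,0,0,1, -0.009,0,0.0024,0,0,0,1]'
python3 -c "
from h import *;print(tip())"
```

```text
time_s: 7.45
eef_pos: [0.5418, -0.1638, 0.1713]
eef_rot: [-0.433, 0.562, 0.559, 0.43]
wrist_force: [-0.3, 0.1, -0.5]
opening: 0.228
grasp_force: 60.1
time_s: 7.95
eef_pos: [0.5423, -0.1646, 0.1675]
eef_rot: [-0.433, 0.559, 0.56, 0.432]
wrist_force: [-1.8, -1.4, 18.4]
opening: 0.226
grasp_force: 60.9
(array([ 0.53968667, -0.14522402,  0.05078305]), array([-2.86401441e-04, -7.65143676e-03,  9.99997312e-01]))
```

Socket 0: the tip stopped at z = 0.0508, exactly stop height, with 18 N on it, so it is jammed. On to socket 1.

```bash
python3 -m jog '[0.01,0,-0.0027,0,0,0,1, 0.024,0,-0.0065,0,0,0,1, 0.038,0,-0.01,0,0,0,1, 0.046,0,-0.0123,0,0,0,1, 0.046,0,-0.0123,0,0,0,1]'
python3 -c "
from h import *;print(tip(),over([.5418,-.193,.093]))"
```

```text
time_s: 8.57
eef_pos: [0.5425, -0.1643, 0.2114]
eef_rot: [-0.432, 0.562, 0.56, 0.43]
wrist_force: [0.3, -0.4, -0.3]
opening: 0.228
grasp_force: 60.0
(array([ 0.53953902, -0.14561934,  0.09460842]), array([ 0.00304585, -0.00154424,  1.00002079])) (array([-0.0137,  0.002 , -0.0452]), array([-0.   , -0.002, -0.003]))
```

```bash
python3 -m jog '[-0.007,0.001,-0.023,0,0,0,1, -0.0135,0.002,-0.0455,0,0,0,1, -0.0135,0.002,-0.0455,0,0,0,1, -0.023,0.002,-0.043,0,0,0,1, -0.033,0.002,-0.0403,0,0,0,1, -0.043,0.002,-0.0376,0,0,0,1, -0.05,0.002,-0.0357,0,0,0,1, -0.05,0.002,-0.0357,0,0,0,1]'
python3 -m jog '[-0.003,0,0.0008,0,0,0,1, -0.006,0,0.0016,0,0,0,1, -0.009,0,0.0024,0,0,0,1, -0.009,0,0.0024,0,0,0,1]'
python3 -c "
from h import *;print(tip())"
```

```text
time_s: 9.57
eef_pos: [0.5439, -0.211, 0.1706]
eef_rot: [-0.433, 0.561, 0.559, 0.43]
wrist_force: [0.0, -0.3, 0.0]
opening: 0.231
grasp_force: 60.1
time_s: 10.07
eef_pos: [0.5442, -0.2121, 0.1674]
eef_rot: [-0.433, 0.559, 0.56, 0.433]
wrist_force: [-1.8, -0.4, 21.6]
opening: 0.227
grasp_force: 60.9
(array([ 0.54170206, -0.19269119,  0.05075408]), array([-0.00118293, -0.0078209 ,  0.99999534]))
```

Socket 1 is also jammed: 21.6 N at stop height. Socket 2 next.

```bash
python3 -m jog '[0.01,0,-0.0027,0,0,0,1, 0.024,0,-0.0065,0,0,0,1, 0.038,0,-0.01,0,0,0,1, 0.046,0,-0.0123,0,0,0,1, 0.046,0,-0.0123,0,0,0,1]'
python3 -c "
from h import *;print(tip(),over([.5438,-.241,.093]))"
```

```text
time_s: 10.7
eef_pos: [0.5444, -0.2117, 0.2105]
eef_rot: [-0.432, 0.562, 0.56, 0.43]
wrist_force: [0.1, -0.0, -1.1]
opening: 0.23
grasp_force: 60.0
(array([ 0.54148587, -0.19303049,  0.09369744]), array([ 0.00312091, -0.00156792,  1.00002053])) (array([-0.0129,  0.002 , -0.046 ]), array([-0.   , -0.002, -0.003]))
```

```bash
python3 -m jog '[-0.007,0.001,-0.023,0,0,0,1, -0.013,0.002,-0.046,0,0,0,1, -0.013,0.002,-0.046,0,0,0,1, -0.023,0.002,-0.0433,0,0,0,1, -0.033,0.002,-0.0406,0,0,0,1, -0.043,0.002,-0.038,0,0,0,1, -0.049,0.002,-0.0363,0,0,0,1, -0.049,0.002,-0.0363,0,0,0,1]'
python3 -m jog '[-0.003,0,0.0008,0,0,0,1, -0.006,0,0.0016,0,0,0,1, -0.009,0,0.0024,0,0,0,1, -0.009,0,0.0024,0,0,0,1]'
python3 -c "
from h import *;print(tip())"
```

```text
time_s: 11.7
eef_pos: [0.5459, -0.2588, 0.1708]
eef_rot: [-0.433, 0.562, 0.559, 0.43]
wrist_force: [-0.4, -1.1, -0.3]
opening: 0.231
grasp_force: 60.2
time_s: 12.2
eef_pos: [0.546, -0.2593, 0.1634]
eef_rot: [-0.432, 0.561, 0.56, 0.431]
wrist_force: [-0.9, -0.9, 5.0]
opening: 0.229
grasp_force: 60.3
(array([ 0.54312691, -0.24037947,  0.04669605]), array([ 0.00281363, -0.00366909,  1.00001594]))
```

The tip is already below stop height at 5 N, so socket 2's stop slides. I'll push it home.

```bash
python3 -m jog '[-0.006,0,0.0016,0,0,0,1, -0.012,0,0.0032,0,0,0,1, -0.018,0,0.0048,0,0,0,1, -0.023,0,0.0062,0,0,0,1, -0.027,0,0.0073,0,0,0,1, -0.029,0,0.0078,0,0,0,1, -0.029,0,0.0078,0,0,0,1, -0.029,0,0.0078,0,0,0,1]'
python3 -c "
from h import *;print(tip())"
```

```text
time_s: 13.2
eef_pos: [0.546, -0.2597, 0.1374]
eef_rot: [-0.433, 0.559, 0.56, 0.432]
wrist_force: [-1.9, -1.3, 21.1]
opening: 0.226
grasp_force: 60.9
(array([ 0.54351139, -0.24045137,  0.02067204]), array([-7.25017537e-04, -6.79640586e-03,  1.00000327e+00]))
```

Tip z is 0.0207 with 21 N on it, so the iron is fully home. I'll unload, open and back away.

```bash
python3 -m jog '[0.004,0,-0.001,0,0,0,1, 0.004,0,-0.001,0,0,0,1, 0.004,0,-0.001,0,0,0,0.6, 0.004,0,-0.001,0,0,0,0.5, 0.004,0,-0.001,0,0,0,0.4, 0.004,0,-0.001,0,0,0,0.3, 0.004,0,-0.001,0,0,0,0.3]'
python3 -m jog '[0,0,-0.008,0,0,0,0.3, 0,0,-0.02,0,0,0,0.3, 0,0,-0.035,0,0,0,0.3, 0,0,-0.055,0,0,0,0.3, 0,0,-0.075,0,0,0,0.3, 0,0,-0.075,0,0,0,0.3, 0,0,-0.075,0,0,0,0.3]'
python3 - <<'E'
from h import *
q=camera('side');w=camera('top');S=[.5435,-.2405,.021]
print(proj(q,S),proj(q,[S[0],S[1],.201]),proj(w,[S[0],S[1],.201]))
A=cv2.resize(q['frame'][90:230,280:380,::-1],None,fx=4,fy=4,interpolation=cv2.INTER_CUBIC)
B=cv2.resize(w['frame'][190:330,310:410,::-1],None,fx=4,fy=4,interpolation=cv2.INTER_CUBIC)
cv2.imwrite('pics/c6.png',np.hstack([A,B]))
E
```

```text
time_s: 14.08
eef_pos: [0.5459, -0.259, 0.1363]
eef_rot: [-0.432, 0.561, 0.559, 0.43]
wrist_force: [0.7, -0.8, 0.3]
opening: 0.704
grasp_force: 0.0
time_s: 14.95
eef_pos: [0.5458, -0.3314, 0.1553]
eef_rot: [-0.432, 0.562, 0.559, 0.43]
wrist_force: [-0.2, 1.0, 0.7]
opening: 0.699
grasp_force: 0.0
(np.float64(320.46752461979406), np.float64(178.6716377538313)) (np.float64(325.8305680306279), np.float64(115.41115113971614)) (np.float64(386.66459896087946), np.float64(243.49231383393254))
```

View pics/c6.png

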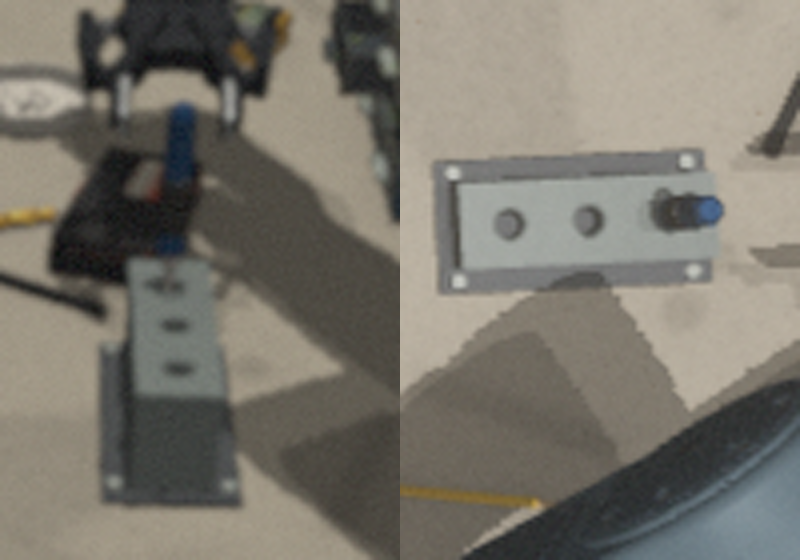

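The iron stands clear of the gripper. Its end shows at side (325,116) and top (387.5,242), against (325.8,115.4) and (386.7,243.5) expected for a fully seated, upright iron.

```bash
python3 -c "
from bench import hand_in;print(hand_in())"
```

```text
the job is handed in; nothing more can be done
None
```

The iron stands upright and pushed fully home in socket 2, the one whose stop slides (sockets 0 and 1 were jammed); the gripper is clear, the marker and tape roll were left alone, and the job was handed in at about 15 s of the 64 s allowed, with no verdict returned.

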